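# Shim the balance slab

### The arm

A 6-joint arm with a two-finger parallel gripper is mounted at the origin on the work surface. World frame = base frame: x ahead of the robot, y to its left, z up, the work surface at z = 0. Lengths are in mm, angles in rad, forces in N, time in s.
With the tool pointing down it reaches from about 275 to 750 mm from the base axis. Payload 10.2 kg.
Tool frame: the origin (TCP) lies at the very end of the fingers, on their centre line; the grasp point (between the pads) lies 19 mm behind it; z points along the fingers, y is the line along which they close (so a half turn about z gives the same grasp; the last joint's range is limited). The gripper opens to 85 mm and grips with 20 to 120 N. Pads are 22 mm wide; open, the fingers measure 114 mm over their backs; the gripper's body (76 mm by 85 mm) begins 54 mm behind the grasp point. The pads swing forward as they close: fully open they stand 13 mm farther back than shut.
Start: joints at [1.063, 0.313, 1.498, -0, 1.331, -0.223], TCP at [147.52, 503.854, 231.294] pointing down, gripper open.
Joint ranges: [-2.94, 2.94], [-0.97, 2.17], [0.19, 2.56], [-1.23, 4.37], [0.02, 3.11], [-2.88, 2.88]. Speed limits (rad/s): [2.39, 2.39, 3.01, 3.14, 3.14, 3.14].

### API

Orientations are given as a unit quaternion [w, x, y, z].
In Python, from rig import ctrl gives the robot as it stands.
- The arm moves only by the tool step_arm, never from a script. Its argument "increments" is a list of rows, each a list of 3 entries, a list of its own where there are three numbers: the shift along the tool's x, y, z in cm, then the turn, a rotation vector about the tool's x, y, z in degrees, then the opening in per cent of the stroke, from 0 (shut) to 100 (fully open). A call has 1 to 8 rows; each row is the pose to reach, as a shift and turn from the pose commanded when the call began, along the tool's axes at that moment; what a row does not reach only later rows make up. A row lasts 1/8 s, in which the tool goes at most 62.5 mm and 10.7 degrees, less where a joint would pass 70% of its speed; a pose out of reach is approached as far as the arm can. A call with a gripper value outside its range is refused whole. The fingers move at their own pace and stop on an object; "squeeze" is the grip in N (left out, the last holds). Time passes only in rows, so rows that repeat a pose let the fingers close. It gives the time, the measured TCP pose, the force, the opening and the grip force at its end, in the units of the state.
- ctrl.sense(): the state, without advancing time (a new reading comes with each control period).
- ctrl.capture(name): name is "side" or "top"; returns a dict with "img" (400x640x3 uint8, red, green, blue), "fx", "fy", "cx", "cy" (pixels), "extrinsics" (4x4, takes a point from camera to world coordinates). Camera axes: x right, y down, z forward; pixel columns grow to the right and rows downward; lengths in mm; the calibration is good to about 2 mm. A picture is of the moment at which its call begins. There is no depth.
- ctrl.finish_job(): hands the job in; it is judged then, once.
The state is a dict: "time_s": time; "joints": joint angles; "dq": joint speeds; "tau": joint torques, N m; "eef_pos": TCP position; "ee_rot": TCP orientation; "force": force on the tool from outside, world axes, zero at the start; "wrist_torque": the same for the moment, N m; "grip_width": opening from 0.0 (shut) to 1.0 (fully open); "grip_force": force on a finger pad.
Only numpy, scipy, OpenCV 4.12 (cv2) and the standard library are available. Lean on these libraries where they do the work, as an engineer would, in place of code of your own. Each camera call takes 0.05 s, during which the arm holds its last target. There are 200 camera calls.

### The job

The stone balance slab stands low at the front: set the pry bar over the fulcrum of the stand with its toe under the slab's front edge, lever the slab up, and swing the bar's tail under the stand's keeper so that it stays up. Then slip the shim's plate under the slab's front foot, sliding it gently fully home until its block just meets the slab's edge, and take the bar up again to let the slab down gently onto the shim. Finally draw the bar out clear of the slab and put it down; do not shift, jolt or over-tip the slab, do not touch it with the gripper, and leave everything else alone.

Things in the scene. Friction and masses are not known exactly. Their poses are not given: they have to be found in the camera images.
- slab: Marble balance slab 300 (x) x 220 (y) x 30 mm with a white balance fixed on top, 80 mm back from the front edge; 4 to 7 kg in all, loose on 3 rubber feet. Origin on the bench under its centre, z up at the start. Its front is the -y side, 110 mm from the origin, and leans 0.03 rad down: at the front edge the underside is 28 mm and the top 58 mm above the bench. Pan top at 120 mm.
- foot (a point): Centre of the underside of the slab's single front foot, a rubber disc 32 mm across, at x +50, y -88 mm of the slab (22 mm in from the front edge). Height 0 at the start. The foot must be up more than 6 mm for the shim to enter; with the bar under the keeper it stands at about 8 to 11 mm.
- edge (a point): Point on the lower arris of the slab's front edge, at x -50 mm of the slab, near where the bar's toe goes under; 28 mm above the bench at the start.
- rear (a point): Point at bench level midway between the slab's two rear feet (y +90, x -125 and +125 mm of the slab), about which the slab tips when its front is levered up.
- stand: Steel lifting stand fixed to the bench: fulcrum block and keeper, joined by a strip 4 mm thick (y -44 to -30 mm). Origin on the bench under the fulcrum. x is the lane of the bar and points square (within 3 degrees) to the slab's front edge, about 45 mm ahead; y is to the left of that.
- fulcrum (a point): Middle of the rounded ridge on top of the fulcrum block, 33 mm above the bench. The block is 60 mm wide across the lane and 36 mm along it.
- lip (a point): Underside of the keeper's lip, 56 mm above the bench, at x -215, y -24 mm of the stand. The post is right of the lane (y -52 to -38 mm); the lip, 24 mm along x and 10 mm thick, reaches left to y -16 mm. A bar on the fulcrum, pressed down and then swung right at the tail (about 22 mm there, 0.1 rad about the fulcrum) is held under the lip when let go.
- bar: Steel pry bar, 300 mm long, 22 mm wide, 0.45 kg, lying on the bench. x runs along it to the toe; origin on the flat underside at mid-length. Shank (x -150 to +75 mm) 16 mm thick, flat toe (x +75 to +150 mm) 8 mm. With its underside on the fulcrum at x +85 mm the toe reaches 20 mm under the slab; pressing down at x -40 mm then takes about 5 to 16 N.
- bar_tip (a point): End of the bar's toe at mid-thickness (x +150, z +4 mm of the bar).
- shim: Aluminium shim, 0.18 kg: plate 6 mm thick, 44 mm wide, x -45 to +45 mm, with an upright grip block at its rear (x -45 to 0 mm, 26 mm wide, top at 50 mm). Origin under the block's front face, on the plate's underside; x points to the plate's free end. Block's face against the slab's front edge = fully home; the foot's centre is then at about x +22 mm.
- amber: Amber glass bottle, 70 mm across, 150 mm tall; a bystander, leave it alone. Origin: its underside (centre).
- wash: White plastic bottle, 64 mm across, 150 mm tall; a bystander, leave it alone. Origin: its underside (centre).
- beaker: Open glass beaker, 70 mm across, 90 mm tall; a bystander, leave it alone. Origin: its underside (centre).
- jar: Glass jar with black cap, 60 mm across, 70 mm tall; a bystander, leave it alone. Origin: its underside (centre).
- tips: Grey box 100 x 75 mm, 50 mm tall; a bystander, leave it alone. Origin: its underside (centre).
- spatula: Hand spatula lying on the bench; a bystander, leave it alone. Origin: its underside (centre).
Mind the look-alikes: they are no part of the job. Of the things like the shim, leave any that is yellow; of the rest the larger one is meant.

How it is judged:
By the outcome, as a careful person would: the job done as asked, in the order asked, and still so for the second after the job is handed in, with the robot touching nothing.
It also fails if it takes over 70 s, if anything falls off the work surface, if the arm or the gripper's body presses on something with over 40 N, if the wrist force passes 120 N, or if a joint passes its speed limit or range.

## Working session

There is one attempt and no reset: what is moved stays moved. The work goes in short steps, Python scripts to look and compute and a tool call to move; the robot and the scene stay as the last step left them, time stands still between calls to the robot, and variables do not carry over. Pictures are saved under pics/ and viewed, at most 10 in all, crops included, and the job is handed in when it is done.

Besides the shell and the picture viewer there is one more tool, called after ">>>" as name([rows], argument=value, ...), one row to a line, values as JSON. step_arm: Moves the arm, as the interface text tells. Its arguments: {"type":"object","properties":{"increments":{"type":"array"},"squeeze":{"type":"number"}},"required":["increments"]}

```bash
mkdir -p pics; ls; python3 - <<'E'
from rig import ctrl
import cv2,numpy as np
for n in("top","side"):
    c=ctrl.capture(n);cv2.imwrite(f"pics/{n}0.png",c["img"][:,:,::-1])
    print(n,c["fx"],c["fy"],c["cx"],c["cy"]);print(np.round(c["extrinsics"],4).tolist())
print(ctrl.sense())
E
```

```text
pics
top 385.4211399362549 385.4211399362549 314.57615338631 201.40738898095103
[[0.0136, -0.9921, 0.125, 388.6891], [-0.9999, -0.0144, -0.0055, -3.1333], [0.0072, -0.125, -0.9921, 1227.5629], [0.0, 0.0, 0.0, 1.0]]
side 406.8279227384235 406.8279227384235 318.5353132948798 202.5567721457819
[[0.8931, -0.3049, 0.3307, 172.5653], [-0.4498, -0.597, 0.6643, -727.584], [-0.0051, -0.742, -0.6703, 806.5457], [0.0, 0.0, 0.0, 1.0]]
{'time_s': 0.1, 'joints': array([ 1.06260136e+00,  3.13392046e-01,  1.49833926e+00, -1.75079871e-05,
        1.33099886e+00, -2.23435408e-01]), 'dq': array([ 0.00022335, -0.00183886, -0.00238917,  0.00043792, -0.00056561,
        0.00053158]), 'tau': array([ 2.54183877e-03, -4.12901652e+01, -2.60141033e+01, -1.01943131e-04,
        3.08480143e-03, -2.25271782e-05]), 'eef_pos': array([147.40937783, 503.64879845, 230.80155347]), 'ee_rot': array([-1.95508929e-04,  1.41897125e-01,  9.89881247e-01, -5.34160515e-04]), 'force': array([-0.3125834 , -0.60959489, -0.55633781]), 'wrist_torque': array([-0.02692097,  0.00066472, -0.02002893]), 'grip_force': 0.0, 'grip_width': 0.9984818107204166}
```

View pics/top0.png

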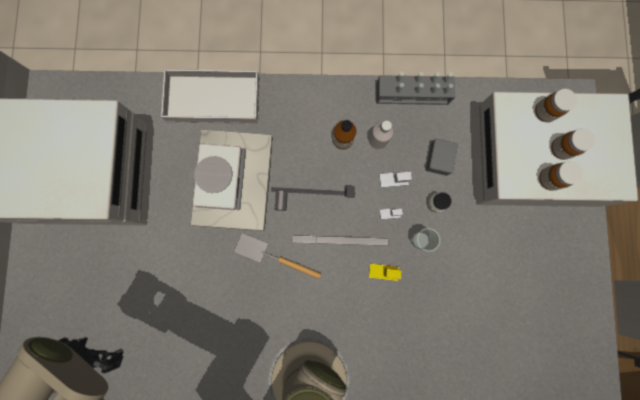

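View pics/side0.png

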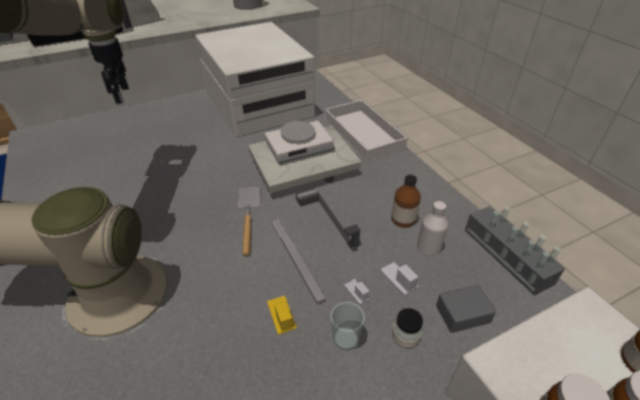

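The top view shows the slab at (232,180) with its front facing right. The fulcrum is at (281,200), the keeper at (349,191) and the bar at (340,240). Shim candidates are the large aluminium one at (396,179), the small one at (391,213) and the yellow one at (386,272). By the description I choose (396,179), and I'll check it in a close crop.

```bash
cat > h.py <<'E'
from rig import ctrl
import cv2,numpy as np
from scipy.spatial.transform import Rotation as R
def cap(n): return ctrl.capture(n)
def ray(c,u,v,z):
    E=c["extrinsics"];d=E[:3,:3]@np.array([(u-c["cx"])/c["fx"],(v-c["cy"])/c["fy"],1]);o=E[:3,3]
    return o+d*(z-o[2])/d[2]
def proj(c,p):
    E=c["extrinsics"];q=E[:3,:3].T@(np.array(p,float)-E[:3,3]);return np.array([c["fx"]*q[0]/q[2]+c["cx"],c["fy"]*q[1]/q[2]+c["cy"]])
def crop(c,x0,y0,x1,y1,s,name):
    im=cv2.resize(c["img"][y0:y1,x0:x1],None,fx=s,fy=s,interpolation=cv2.INTER_CUBIC)[:,:,::-1].copy()
    cv2.imwrite("pics/"+name,im)
def pose():
    s=ctrl.sense();q=s["ee_rot"];return s,R.from_quat([q[1],q[2],q[3],q[0]]).as_matrix()
E
python3 - <<'E'
from h import *
t=cap("top");s=cap("side")
crop(t,185,125,345,245,5,"t1.png")
a=cv2.resize(t["img"][160:280,285:415],None,fx=3,fy=3,interpolation=2)
b=cv2.resize(s["img"][180:350,230:480],None,fx=3.0,fy=3.0,interpolation=2)
a=cv2.resize(a,None,fx=1.1,fy=1.1)
im=np.zeros((600,800,3),np.uint8)
# left: top crop shim+bar scale 3 ; right: side crop scale 1.6
a=cv2.resize(t["img"][160:280,285:415],(390,360),interpolation=2);im[:360,:390]=a
b=cv2.resize(s["img"][180:380,240:440],(400,400),interpolation=2);im[:400,400:]=b
im=im[:400]
cv2.imwrite("pics/t2.png",im[:,:,::-1])
E
```

```text
(no output)
```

View pics/t1.png

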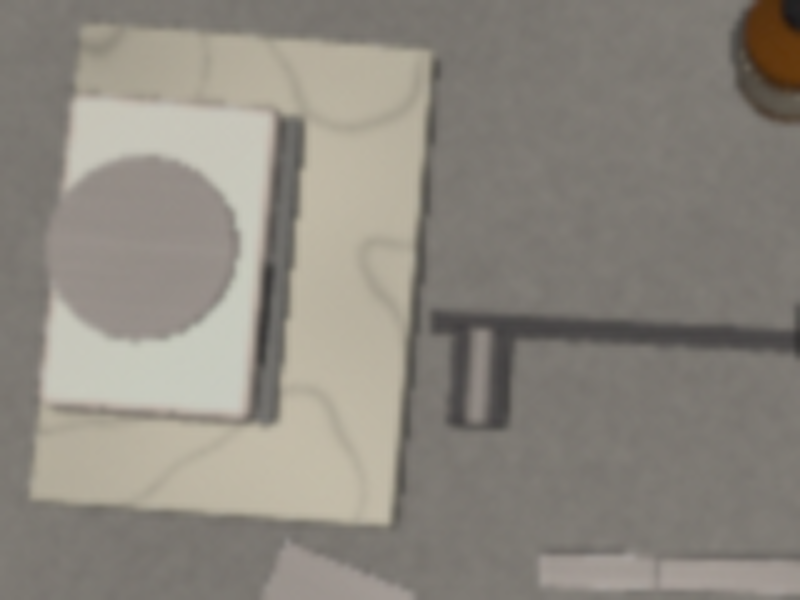

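View pics/t2.png

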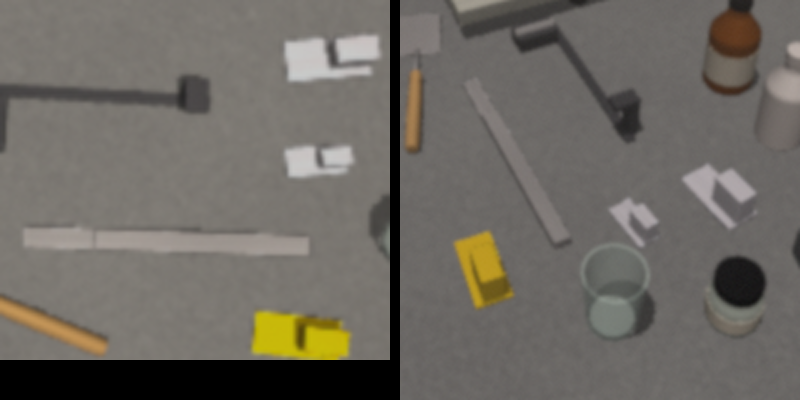

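The crops show the bar with its thin toe on the left at px (293,239) and its tail at (388,242). The fulcrum ridge is at (281.2,200.6) and the keeper at (350,191). The chosen shim is at (396,179): it is aluminium and larger than its twin, with the plate's free end on the left. The slab's front top corners are at (271.6,135) and (263.6,229.8).

```bash
python3 - <<'E'
from h import *
t=cap("top");s=cap("side")
T=lambda x,y,z:ray(t,185+(x-2)/5,125+(y-2)/5,z)
U=lambda x,y,z:ray(t,285+(x-1)/3,160+(y-1)/3,z)
P=lambda n,p:print(n,np.round(p,1))
fl=T(433,50,58);fr=T(393,524,58);bl=T(80,25,64.6);br=T(30,498,64.6)
for n,p in zip(["fl","fr","bl","br"],[fl,fr,bl,br]):P(n,p)
d=fl-fr;P("frontlen",[np.linalg.norm(d),np.degrees(np.arctan2(d[1],d[0]))])
P("depth",[np.linalg.norm(fl-bl),np.linalg.norm(fr-br)])
P("fulc",T(480.5,378,33));P("fulc_l",T(481,328,33));P("fulc_r",T(480,425,33))
P("strip a",T(450,322,4));P("strip b",T(790,337,4));P("lip top",U(196,94,66))
# bar mask
for nm,c,roi in(("top",t,(288,230,393,250)),("side",s,(268,212,330,308))):
    x0,y0,x1,y1=roi;im=c["img"][y0:y1,x0:x1].astype(int);hsv=cv2.cvtColor(c["img"],cv2.COLOR_RGB2HSV)[y0:y1,x0:x1]
    v=im.min(2);th,m=cv2.threshold(v.astype(np.uint8),0,255,cv2.THRESH_OTSU)
    cs,_=cv2.findContours(m,0,1);k=max(cs,key=cv2.contourArea);r=cv2.minAreaRect(k)
    b=cv2.boxPoints(r)+[x0,y0];print(nm,"bar",th,b.round(1).tolist())
    for p in b:P("  z14",ray(c,p[0],p[1],14))
# shim: white mask
for nm,c,roi in(("top",t,(376,168,416,192)),("side",s,(376,258,424,298))):
    x0,y0,x1,y1=roi;g=c["img"][y0:y1,x0:x1].min(2);th,m=cv2.threshold(g,0,255,cv2.THRESH_OTSU)
    k=max(cv2.findContours(m,0,1)[0],key=cv2.contourArea);b=cv2.boxPoints(cv2.minAreaRect(k))+[x0,y0];print(nm,"shim",th,b.round(1).tolist())
    for p in b:P("  z6",ray(c,p[0],p[1],6))
P("shim blk tl",U(336,38,50));P("shim blk bl",U(338,61,50));P("blk tr",U(379,37,50));P("blk br",U(380,59,50))
P("plate tl",U(286,42,6));P("plate bl",U(289,80,6));P("plate br",U(371,73,6))
P("side lipcorner",[0])
E
```

```text
fl [744.5 128.8  58. ]
fr [448.4 144.8  58. ]
bl [755.  347.7  64.6]
br [460.7 362.9  64.6]
frontlen [296.5  -3.1]
depth [219.2 218.5]
fulc [541.5  96.1  33. ]
fulc_l [573.1  96.6  33. ]
fulc_r [512.   95.7  33. ]
strip a [581.2 119.    4. ]
strip b [574.7 -99.5   4. ]
lip top [ 568.6 -117.1   66. ]
top bar 129.0 [[292.8, 241.9], [293.0, 234.5], [387.2, 237.2], [387.0, 244.7]]
  z14 [412.9  56.5  14. ]
  z14 [436.1  56.3  14. ]
  z14 [ 431.5 -239.5   14. ]
  z14 [ 408.3 -238.6   14. ]
side bar 72.0 [[268.0, 212.0], [329.0, 212.0], [329.0, 307.0], [268.0, 307.0]]
  z14 [418.   87.3  14. ]
  z14 [572.    8.7  14. ]
  z14 [ 426.1 -267.8   14. ]
  z14 [ 302.9 -205.3   14. ]
top shim 151.0 [[380.0, 173.0], [408.0, 173.0], [408.0, 186.0], [380.0, 186.0]]
  z6 [ 638.1 -219.8    6. ]
  z6 [ 639.5 -310.4    6. ]
  z6 [ 596.9 -309.7    6. ]
  z6 [ 595.6 -219.5    6. ]
side shim 130.0 [[380.5, 269.5], [396.0, 254.0], [420.5, 278.5], [405.0, 294.0]]
  z6 [ 593.  -225.4    6. ]
  z6 [ 656.2 -201.1    6. ]
  z6 [ 664.3 -292.7    6. ]
  z6 [ 604.3 -312.6    6. ]
shim blk tl [ 632. -264.   50.]
shim blk bl [ 607.8 -265.8   50. ]
blk tr [ 633.8 -308.7   50. ]
blk br [ 610.6 -309.3   50. ]
plate tl [ 636.  -219.8    6. ]
plate bl [ 594.6 -222.7    6. ]
plate br [ 603.5 -310.8    6. ]
side lipcorner [0]
```

>>> step_arm([
  [[-5,-6,0],[0,0,9],60],
  [[-10,-12,0],[0,0,18],60],
  [[-15,-18,0],[0,0,28],60],
  [[-20,-24,1],[0,0,37],60],
  [[-26,-31,2],[0,0,46],60],
  [[-32,-38,4],[0,0,56],60],
  [[-38,-46,6],[0,0,66],60],
  [[-44,-53.2,8],[0,0,74.6],60],
])

```text
time_s: 1.3
eef_pos: [345.5, 46.1, 188.1]
ee_rot: [0.001, 0.715, 0.699, 0.0]
force: [0.1, 1.8, -0.4]
grip_width: 0.602
grip_force: 0.0
```

```bash
cat >> h.py <<'E'
def Rd(yaw,pitch=0,roll=0):
    # tool x along bar (yaw = angle of tool x from world +y toward +x, rad), pitch>0 = toe down
    x=np.array([np.sin(yaw),np.cos(yaw),0]);z=np.array([0,0,-1.]);y=np.cross(z,x)
    return np.c_[x,y,z]@R.from_rotvec([0,-pitch,0]).as_matrix()
def go(p,Rt):
    s,M=pose();d=M.T@(np.array(p)-s["eef_pos"])/10
    print("t",s["time_s"],"pos",s["eef_pos"].round(1),"F",s["force"].round(1),"tq",s["wrist_torque"].round(2),"w",round(s["grip_width"],3),"gf",round(s["grip_force"],1))
    print("shift cm",d.round(2),"turn deg",np.degrees(R.from_matrix(M.T@Rt).as_rotvec()).round(2))
E
python3 - <<'E'
from h import *
t=cap("top")
go([421.6,-131.5,4],Rd(0.0156))
for n,u,v,z in(("amber base",345,146,5),("amber cap",346,126,150),("wash cap",386,125,150),("jar top",441,201,70),("tips",443,156,50)):print(n,ray(t,u,v,z).round(0))
E
```

```text
t 1.35 pos [347.5  40.2 187. ] F [ 0.8 -2.6 -1.3] tq [-0.09 -0.02  0.02] w 0.6 gf 0.0
shift cm [-16.86   7.99  18.34] turn deg [ 0.02  0.13 -1.07]
amber base [ 726. -107.    5.]
amber cap [746. -97. 150.]
wash cap [ 750. -213.  150.]
jar top [ 541. -393.   70.]
tips [ 686. -410.   50.]
```

>>> step_arm([
  [[-6,2.8,4],[0,0,-0.5],60],
  [[-12,5.6,8],[0,0,-1],60],
  [[-16,7.5,11],[0,0,-1],60],
  [[-16.8,8,13],[0,0,-1],60],
  [[-16.8,8,13],[0,0,-1],60],
])

```text
time_s: 1.98
eef_pos: [421.7, -121.7, 56.4]
ee_rot: [-0.002, 0.707, 0.707, -0.0]
force: [-0.1, 0.9, 0.2]
grip_width: 0.601
grip_force: 0.0
```

```bash
python3 - <<'E'
from h import *
go([421.6,-131.5,4],Rd(0.0156))
E
```

```text
t 1.975 pos [ 421.7 -121.7   56.4] F [-0.1  0.9  0.2] tq [ 0.02 -0.01  0.03] w 0.601 gf 0.0
shift cm [-0.99  0.01  5.23] turn deg [-0.2  -0.12  0.86]
```

>>> step_arm([
  [[-1,0,2.5],[0,0,0.8],60],
  [[-1,0,4.5],[0,0,0.8],60],
  [[-1,0,5.2],[0,0,0.8],60],
  [[-1,0,5.2],[0,0,0.8],40],
  [[-1,0,5.2],[0,0,0.8],20],
  [[-1,0,5.2],[0,0,0.8],10],
  [[-1,0,5.2],[0,0,0.8],10],
  [[-1,0,5.2],[0,0,0.8],10],
], squeeze=80)

```text
time_s: 2.98
eef_pos: [422.5, -131.0, 7.4]
ee_rot: [0.0, 0.711, 0.703, 0.0]
force: [-2.9, 2.7, 9.6]
grip_width: 0.228
grip_force: 78.7
```

```bash
python3 - <<'E'
from h import *
go([421.6,-131.5,104],Rd(0.0156))
E
```

```text
t 2.975 pos [ 422.5 -131.     7.4] F [-2.9  2.7  9.6] tq [ 0.42  0.53 -0.01] w 0.228 gf 78.7
shift cm [-0.06 -0.09 -9.66] turn deg [0.04 0.02 0.2 ]
```

>>> step_arm([
  [[0,0,-1],[0,0,0]],
  [[0,0,-3],[0,0,0]],
  [[0,0,-5.5],[0,0,0]],
  [[0,0,-8],[0,0,0]],
  [[0,0,-9.5],[0,0,0]],
  [[0,0,-9.5],[0,0,0]],
])

```text
invalid input
```

```bash
python3 - <<'E'
from h import *
go([541.5,-29,104],Rd(0.03))
t=cap("top");s=cap("side")
im=np.zeros((480,800,3),np.uint8)
im[:450,:390]=cv2.resize(t["img"][150:300,270:400],(390,450),interpolation=2)
im[:480,400:]=cv2.resize(s["img"][130:370,200:400],(400,480),interpolation=2)
cv2.imwrite("pics/g1.png",im[:,:,::-1])
E
```

```text
t 2.975 pos [ 422.5 -131.     7.4] F [-2.9  2.7  9.6] tq [ 0.42  0.53 -0.01] w 0.228 gf 78.7
shift cm [10.34 11.78 -9.66] turn deg [0.04 0.02 1.03]
```

View pics/g1.png

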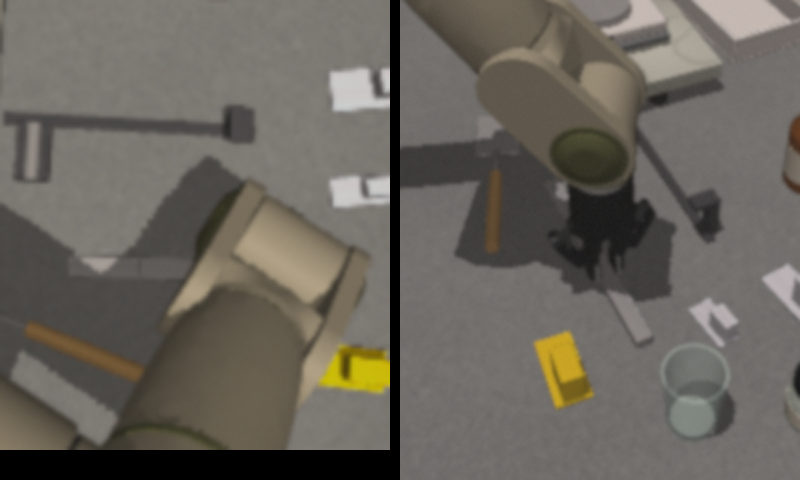

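The picture shows the fingers closed on the bar's shank about 40 mm behind its middle, with the toe free towards the slab (top-crop toe at (70,266)). The last call was refused because it had no opening values, so I'm sending it again with them.

>>> step_arm([
  [[0,0,-1],[0,0,0],10],
  [[0,0,-3],[0,0,0],10],
  [[0,0,-5.5],[0,0,0],10],
  [[0,0,-8],[0,0,0],10],
  [[0,0,-9.5],[0,0,0],10],
  [[0,0,-9.5],[0,0,0],10],
])

```text
time_s: 3.82
eef_pos: [422.8, -131.3, 102.3]
ee_rot: [0.001, 0.711, 0.703, 0.0]
force: [-0.2, 0.3, -3.8]
grip_width: 0.226
grip_force: 79.5
```

```bash
python3 - <<'E'
from h import *
go([541.5,-80,140],Rd(0.03,0.39))
t=cap("top")
x0,y0,x1,y1=(286,222,330,242);g=t["img"][y0:y1,x0:x1].min(2)
print(g[:, ::4])
E
```

```text
t 3.825 pos [ 422.8 -131.3  102.3] F [-0.2  0.3 -3.8] tq [-0.06  0.    0.04] w 0.226 gf 79.5
shift cm [ 5.27 11.82 -3.75] turn deg [  0.33 -22.26   0.97]
[[118 119 117 119 117 116 118 116  71  72  70]
 [119 118 116 118 117 118 117 107  70  72  72]
 [121 117 117 117 118 119 116  93  72  70  71]
 [121 117 118 118 118 119 116  87  73  71  69]
 [120 119 118 120 119 118 118  83  73  71  69]
 [120 119 117 117 119 115 118  74  72  71  71]
 [119 119 108 109 110 106 108  71  71  71  71]
 [119 119  83  84  84  82  82  71  72  71  71]
 [118 118  72  73  73  72  70  72  71  71  71]
 [117 113  72  72  70  71  69  71  72  71  71]
 [116 111  76  78  73  75  72  71  71  70  70]
 [117 112 106 110  93  94  87  73  71  69  71]
 [118 113 145 152 129 127 119  82  72  72  74]
 [119 113 150 154 147 146 144  88  82  85  86]
 [119 113 149 150 150 151 150  89  85  89  88]
 [117 115 148 150 151 151 147  88  85  90  90]
 [116 118 150 151 151 152 144  88  86  90  90]
 [117 119 151 153 154 155 145  89  87  91  91]
 [118 118 147 151 153 155 141  91  86  90  91]
 [119 117 131 137 135 138 122  88  80  85  84]]
```

```bash
cat >> h.py <<'E'
F=np.array([541.5,96.1,33.])
def barpose(b,up,yaw,pitch,f=None,gx=-39.5,gz=7.4):
    # TCP pose with bar underside at bar-x b lying 'up' above fulcrum ridge
    Rt=Rd(yaw,pitch);return (F if f is None else f)+[0,0,up]-Rt[:,0]*(b-gx)-Rt[:,2]*gz,Rt
E
python3 - <<'E'
from h import *
p,Rt=barpose(130,15,.03,.41);print(p.round(1));go(p,Rt)
q,_=barpose(85,3,.03,.41);print(q.round(1),"local A->B",(Rt.T@(q-p)/10).round(2))
E
```

```text
[536.9 -56.3 122.4]
t 3.875 pos [ 422.3 -131.1  101.4] F [-0.1  0.1 -5.4] tq [-0.05  0.05 -0.01] w 0.228 gf 79.5
shift cm [ 7.61 11.37 -2.1 ] turn deg [  0.24 -23.47   0.99]
[538.2 -15.1  92.4] local A->B [ 4.98 -0.    1.1 ]
```

>>> step_arm([
  [[1,0.5,-2],[0,-3,0.2],10],
  [[2,2,-2.5],[0,-7,0.4],10],
  [[3,4.5,-2.5],[0,-11,0.6],10],
  [[4.5,7,-2.5],[0,-15,0.8],10],
  [[6,9,-2.5],[0.1,-19,1],10],
  [[7.2,10.7,-2.3],[0.2,-22,1],10],
  [[7.6,11.4,-2.2],[0.2,-23.5,1],10],
  [[7.6,11.4,-2.2],[0.2,-23.5,1],10],
])

```text
time_s: 4.88
eef_pos: [536.9, -56.3, 122.2]
ee_rot: [0.141, 0.702, 0.682, -0.146]
force: [-0.5, 0.1, -4.6]
grip_width: 0.226
grip_force: 79.5
```

```bash
python3 - <<'E'
from h import *
p,Rt=barpose(130,15,.03,.41);go(p,Rt)
p,Rt=barpose(130,3,.03,.41);go(p,Rt)
p,Rt=barpose(85,3,.03,.41);go(p,Rt)
t=cap("top");s=cap("side")
im=np.zeros((480,800,3),np.uint8)
im[:400,:400]=cv2.resize(t["img"][160:240,250:330],(400,400),interpolation=2)
im[:400,400:]=cv2.resize(s["img"][150:250,260:360],(400,400),interpolation=2)
cv2.imwrite("pics/g2.png",im[:400,:,::-1])
T=Rt  # predicted tip
S,M=pose();tip=S["eef_pos"]+M[:,0]*189.5+M[:,2]*3.4;print(tip.round(1),proj(t,tip).round(1),proj(s,tip).round(1))
E
```

```text
t 4.875 pos [536.9 -56.3 122.2] F [-0.5  0.1 -4.6] tq [ 0.44 -0.02 -0.02] w 0.226 gf 79.5
shift cm [-0.01  0.01 -0.02] turn deg [-0.08 -0.03  0.06]
t 4.875 pos [536.9 -56.3 122.2] F [-0.5  0.1 -4.6] tq [ 0.44 -0.02 -0.02] w 0.226 gf 79.5
shift cm [0.47 0.01 1.09] turn deg [-0.08 -0.03  0.06]
t 4.875 pos [536.9 -56.3 122.2] F [-0.5  0.1 -4.6] tq [ 0.44 -0.02 -0.02] w 0.226 gf 79.5
shift cm [4.97 0.01 1.09] turn deg [-0.08 -0.03  0.06]
[542.  115.3  44.3] [274.2 199.5] [303.1 185.4]
```

View pics/g2.png

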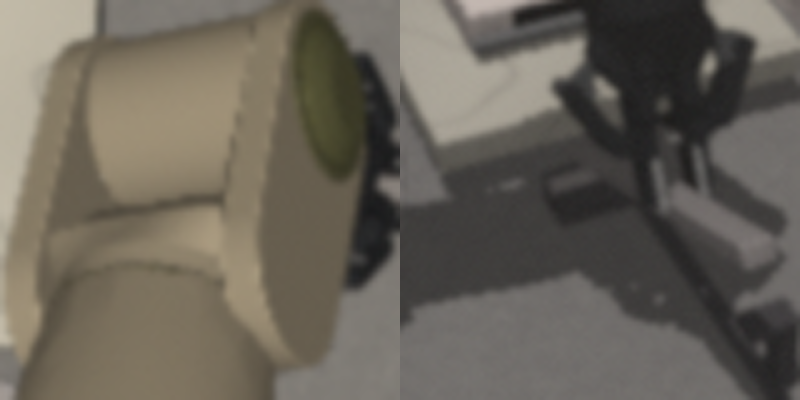

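The side view shows the bar pitched toe-down over the lane, with its tail near px (352,212). The toe is hidden by the gripper, and the arm hides it in the top view. I'll check the fulcrum and tail by projecting them into the side view.

```bash
python3 - <<'E'
from h import *
s0=cv2.imread("pics/side0.png")[:,:,::-1];s=cap("side")
for n,p in(("ridge-",F+[-30,0,0]),("ridge+",F+[30,0,0]),("lip far L top",F+[16-6.4-.3,-203,33]),("edge",[546.6,139.5,58]),("fr",[447,145,58]),("fl",[746,128.8,58])):print(n,proj(s,p).round(1))
S,M=pose()
for z in(0,16):
  for y in(-11,11):
    p=S["eef_pos"]+M[:,0]*(-110.5)+M[:,1]*y+M[:,2]*(7.4-z);print("tail",z,y,proj(s,p).round(1))
a=np.concatenate([cv2.resize(s0[170:250,280:380],(400,320),interpolation=2),cv2.resize(s["img"][170:250,280:380],(400,320),interpolation=2)],1)
cv2.imwrite("pics/g3.png",a[:,:,::-1])
E
```

```text
ridge- [296.5 195.3]
ridge+ [315.1 189.2]
lip far L top [343.1 227.6]
edge [300.9 176.7]
fr [268.7 185.5]
fl [360.8 160.4]
tail 0 -11 [345.4 217.8]
tail 0 11 [353.9 214.9]
tail 16 -11 [344.3 211.4]
tail 16 11 [352.9 208.5]
```

View pics/g3.png

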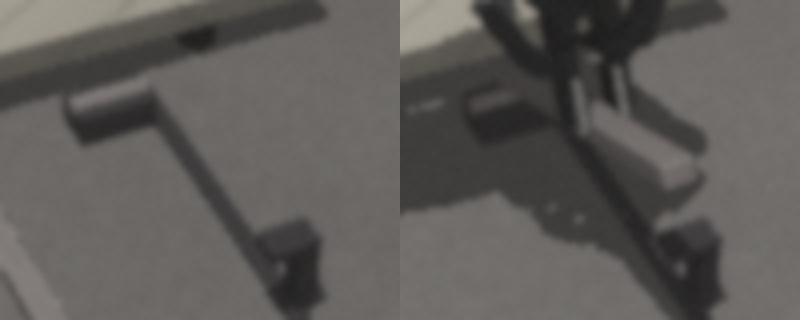

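The side view agrees with the predictions to about 1 px: the ridge runs from (297.5,195) to (317.5,191), the tail is at (354,210) and the keeper corner at (344,229). The slab's front foot shows at (329,179). Now I'm inserting the bar.

>>> step_arm([
  [[0.2,0,0.6],[0,0,0],10],
  [[0.5,0,1.1],[0,0,0],10],
  [[1.3,0,1.1],[0,0,0],10],
  [[2.3,0,1.1],[0,0,0],10],
  [[3.3,0,1.1],[0,0,0],10],
  [[4.3,0,1.1],[0,0,0],10],
  [[5.0,0,1.1],[0,0,0],10],
  [[5.0,0,1.1],[0,0,0],10],
])

```text
time_s: 6.02
eef_pos: [538.5, -14.6, 92.8]
ee_rot: [0.142, 0.702, 0.682, -0.146]
force: [-0.0, -0.2, -4.5]
grip_width: 0.223
grip_force: 79.5
```

```bash
python3 - <<'E'
from h import *
for u,pi in((0,.41),(-1,.36),(-1,.30),(-1,.2),(-1,.1),(-1,0.03),(-1,0.01)):
  p,Rt=barpose(85,u,.03,pi);print(u,pi);go(p,Rt)
s=cap("side");t=cap("top");crop(s,270,150,350,210,5,"x.png")
E
```

```text
0 0.41
t 6.025 pos [538.5 -14.6  92.8] F [-0.  -0.2 -4.5] tq [ 0.4  -0.03  0.01] w 0.223 gf 79.5
shift cm [ 0.09 -0.03  0.33] turn deg [0.   0.01 0.03]
-1 0.36
t 6.025 pos [538.5 -14.6  92.8] F [-0.  -0.2 -4.5] tq [ 0.4  -0.03  0.01] w 0.223 gf 79.5
shift cm [ 0.11 -0.03  1.05] turn deg [0.   2.87 0.03]
-1 0.3
t 6.025 pos [538.5 -14.6  92.8] F [-0.  -0.2 -4.5] tq [ 0.4  -0.03  0.01] w 0.223 gf 79.5
shift cm [ 0.13 -0.03  1.79] turn deg [-0.    6.31  0.03]
-1 0.2
t 6.025 pos [538.5 -14.6  92.8] F [-0.  -0.2 -4.5] tq [ 0.4  -0.03  0.01] w 0.223 gf 79.5
shift cm [ 0.25 -0.03  3.04] turn deg [-0.   12.04  0.03]
-1 0.1
t 6.025 pos [538.5 -14.6  92.8] F [-0.  -0.2 -4.5] tq [ 0.4  -0.03  0.01] w 0.223 gf 79.5
shift cm [ 0.5  -0.03  4.26] turn deg [-0.   17.77  0.03]
-1 0.03
t 6.025 pos [538.5 -14.6  92.8] F [-0.  -0.2 -4.5] tq [ 0.4  -0.03  0.01] w 0.223 gf 79.5
shift cm [ 0.75 -0.03  5.09] turn deg [-1.000e-02  2.178e+01  3.000e-02]
-1 0.01
t 6.025 pos [538.5 -14.6  92.8] F [-0.  -0.2 -4.5] tq [ 0.4  -0.03  0.01] w 0.223 gf 79.5
shift cm [ 0.83 -0.03  5.33] turn deg [-1.000e-02  2.293e+01  3.000e-02]
```

>>> step_arm([
  [[0.1,0,0.3],[0,0,0],10],
  [[0.1,0,0.65],[0,1.5,0],10],
  [[0.1,0,1.05],[0,2.9,0],10],
  [[0.1,0,1.4],[0,4.6,0],10],
  [[0.1,0,1.8],[0,6.3,0],10],
  [[0.1,0,1.8],[0,6.3,0],10],
])

```text
time_s: 6.88
eef_pos: [538.4, -21.2, 76.2]
ee_rot: [0.104, 0.71, 0.688, -0.106]
force: [0.5, 5.2, 0.1]
grip_width: 0.227
grip_force: 80.3
```

```bash
python3 - <<'E'
from h import *
for u,pi in((0,.30),(-1,.25),(-1,.2),(-1,.1),(-1,0.03),(-1,0.01)):
  p,Rt=barpose(85,u,.03,pi);print(u,pi);go(p,Rt)
E
```

```text
0 0.3
t 6.875 pos [538.4 -21.2  76.2] F [0.5 5.2 0.1] tq [ 1.11  0.06 -0.06] w 0.227 gf 80.3
shift cm [ 0.04 -0.04 -0.08] turn deg [ 0.02 -0.12 -0.06]
-1 0.25
t 6.875 pos [538.4 -21.2  76.2] F [0.5 5.2 0.1] tq [ 1.11  0.06 -0.06] w 0.227 gf 80.3
shift cm [ 0.05 -0.04  0.63] turn deg [ 0.02  2.74 -0.06]
-1 0.2
t 6.875 pos [538.4 -21.2  76.2] F [0.5 5.2 0.1] tq [ 1.11  0.06 -0.06] w 0.227 gf 80.3
shift cm [ 0.06 -0.04  1.26] turn deg [ 0.02  5.61 -0.06]
-1 0.1
t 6.875 pos [538.4 -21.2  76.2] F [0.5 5.2 0.1] tq [ 1.11  0.06 -0.06] w 0.227 gf 80.3
shift cm [ 0.17 -0.04  2.5 ] turn deg [ 0.03 11.34 -0.06]
-1 0.03
t 6.875 pos [538.4 -21.2  76.2] F [0.5 5.2 0.1] tq [ 1.11  0.06 -0.06] w 0.227 gf 80.3
shift cm [ 0.32 -0.05  3.36] turn deg [ 0.03 15.35 -0.06]
-1 0.01
t 6.875 pos [538.4 -21.2  76.2] F [0.5 5.2 0.1] tq [ 1.11  0.06 -0.06] w 0.227 gf 80.3
shift cm [ 0.37 -0.05  3.6 ] turn deg [ 0.03 16.49 -0.06]
```

>>> step_arm([
  [[0,0,0.35],[0,1.4,0],10],
  [[0,0,0.65],[0,2.8,0],10],
  [[0,0,0.95],[0,4.2,0],10],
  [[0.05,0,1.3],[0,5.6,0],10],
  [[0.1,0,1.6],[0,7,0],10],
  [[0.1,0,1.9],[0,8.4,0],10],
  [[0.15,0,2.2],[0,9.8,0],10],
  [[0.15,0,2.5],[0,11.3,0],10],
])

```text
time_s: 7.88
eef_pos: [538.4, -27.3, 52.2]
ee_rot: [0.035, 0.717, 0.695, -0.036]
force: [-1.2, 6.7, 5.9]
grip_width: 0.228
grip_force: 80.8
```

```bash
python3 - <<'E'
from h import *
for u,pi in((0,.1),(0,.03),(0,0.0)):
  p,Rt=barpose(85,u,.03,pi);print(u,pi);go(p,Rt)
E
```

```text
0 0.1
t 7.875 pos [538.4 -27.3  52.2] F [-1.2  6.7  5.9] tq [ 1.15  0.31 -0.01] w 0.228 gf 80.8
shift cm [ 0.03 -0.06 -0.06] turn deg [ 0.06  0.05 -0.03]
0 0.03
t 7.875 pos [538.4 -27.3  52.2] F [-1.2  6.7  5.9] tq [ 1.15  0.31 -0.01] w 0.228 gf 80.8
shift cm [ 0.01 -0.06  0.81] turn deg [ 0.06  4.06 -0.03]
0 0.0
t 7.875 pos [538.4 -27.3  52.2] F [-1.2  6.7  5.9] tq [ 1.15  0.31 -0.01] w 0.228 gf 80.8
shift cm [ 0.02 -0.06  1.19] turn deg [ 0.06  5.78 -0.03]
```

>>> step_arm([
  [[0,0,0.25],[0,1.2,0],10],
  [[0,0,0.5],[0,2.4,0],10],
  [[0,0,0.75],[0,3.6,0],10],
  [[0,0,1.0],[0,4.8,0],10],
  [[0,0,1.05],[0,5,0],10],
  [[0,0,1.05],[0,5,0],10],
])

```text
time_s: 8.62
eef_pos: [538.5, -28.5, 42.2]
ee_rot: [0.006, 0.718, 0.696, -0.005]
force: [-1.9, 5.6, 10.4]
grip_width: 0.226
grip_force: 81.2
```

```bash
python3 - <<'E'
from h import *
for y,pi in((.03,.015),(.13,0.015),(.14,0.015)):
  p,Rt=barpose(85,0,y,pi);print(y,pi);go(p,Rt)
S,M=pose();b=85-215
u=S["eef_pos"]+M[:,0]*(b+39.5)+M[:,2]*(7.4-16);print("bar top at lip",u.round(1),"pitch",np.arcsin(-M[2,0]),"gap",56-u[2])
E
```

```text
0.03 0.015
t 8.625 pos [538.5 -28.5  42.2] F [-1.9  5.6 10.4] tq [0.87 0.41 0.04] w 0.226 gf 81.2
shift cm [ 0.02 -0.07 -0.01] turn deg [ 0.07 -0.02 -0.03]
0.13 0.015
t 8.625 pos [538.5 -28.5  42.2] F [-1.9  5.6 10.4] tq [0.87 0.41 0.04] w 0.226 gf 81.2
shift cm [ 0.09 -1.31 -0.01] turn deg [ 0.16 -0.03  5.7 ]
0.14 0.015
t 8.625 pos [538.5 -28.5  42.2] F [-1.9  5.6 10.4] tq [0.87 0.41 0.04] w 0.226 gf 81.2
shift cm [ 0.1  -1.44 -0.01] turn deg [ 0.17 -0.03  6.28]
bar top at lip [ 535.7 -118.8   52.1] pitch 0.014613658002758653 gap 3.919837206484857
```

```bash
python3 - <<'E'
from h import *
p,Rt=barpose(85,0,-.07,.015);go(p,Rt)
E
```

```text
t 8.625 pos [538.5 -28.5  42.2] F [-1.9  5.6 10.4] tq [0.87 0.41 0.04] w 0.226 gf 81.2
shift cm [ 0.09  1.17 -0.01] turn deg [-0.01 -0.02 -5.75]
```

>>> step_arm([
  [[0,0.2,0],[0,0,-0.9],10],
  [[0,0.4,0],[0,0,-1.8],10],
  [[0,0.6,0],[0,0,-2.7],10],
  [[0,0.8,0],[0,0,-3.6],10],
  [[0,1.0,0],[0,0,-4.5],10],
  [[0,1.2,0],[0,0,-5.4],10],
  [[0,1.25,0],[0,0,-5.8],10],
  [[0,1.25,0],[0,0,-5.8],10],
])

```text
time_s: 9.62
eef_pos: [550.7, -28.4, 42.0]
ee_rot: [0.005, 0.682, 0.731, -0.005]
force: [-2.1, 7.5, 8.8]
grip_width: 0.226
grip_force: 81.1
```

```bash
python3 - <<'E'
from h import *
p,Rt=barpose(85,0,-.07,.033);go(p,Rt)
S,M=pose();b=85-215
u=S["eef_pos"]+M[:,0]*(b+39.5)+M[:,2]*(7.4-16);print("bar top at lip",u.round(1),"pitch",np.arcsin(-M[2,0]),"gap",56-u[2])
t=cap("top");s=cap("side")
im=np.zeros((400,800,3),np.uint8)
im[:,:400]=cv2.resize(t["img"][160:240,285:365],(400,400),interpolation=2)
im[:,400:]=cv2.resize(s["img"][160:260,275:375],(400,400),interpolation=2)
cv2.imwrite("pics/g4.png",im[:,:,::-1])
E
```

```text
t 9.625 pos [550.7 -28.4  42. ] F [-2.1  7.5  8.8] tq [ 1.16  0.43 -0.44] w 0.226 gf 81.1
shift cm [ 0.06 -0.05 -0.25] turn deg [-0.05 -1.11 -0.02]
bar top at lip [ 557.  -118.6   51.8] pitch 0.013617899459929445 gap 4.1799373033381215
```

View pics/g4.png

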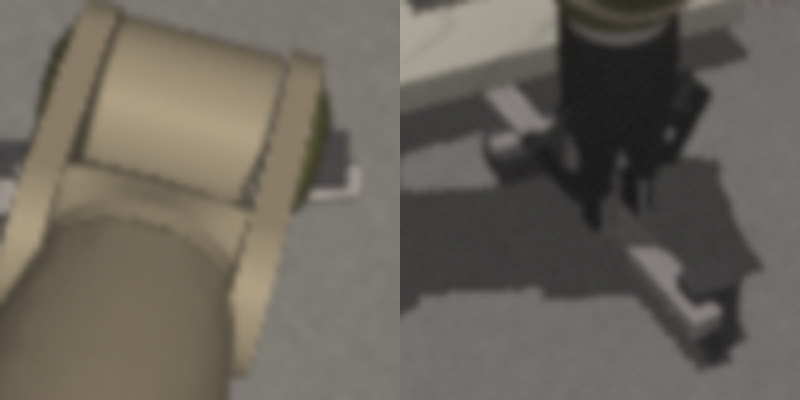

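The picture shows the bar's tail under the keeper lip (side crop (690,290)) and the toe on the fulcrum under the slab edge (crop (510,110)). I'm easing up onto the lip.

>>> step_arm([
  [[0,0,-0.08],[0,-0.3,0],10],
  [[0,0,-0.16],[0,-0.6,0],10],
  [[0,0,-0.24],[0,-0.9,0],10],
  [[0,0,-0.32],[0,-1.1,0],10],
  [[0,0,-0.4],[0,-1.1,0],10],
  [[0,0,-0.4],[0,-1.1,0],10],
])

```text
time_s: 10.48
eef_pos: [550.8, -28.4, 44.3]
ee_rot: [0.012, 0.682, 0.731, -0.011]
force: [6.2, 4.8, -9.1]
grip_width: 0.228
grip_force: 79.5
```

```bash
python3 - <<'E'
from h import *
p,Rt=barpose(85,0,-.07,.033);go(p,Rt)
E
```

```text
t 10.475 pos [550.8 -28.4  44.3] F [ 6.2  4.8 -9.1] tq [ 1.05 -0.96 -0.34] w 0.228 gf 79.5
shift cm [ 0.07 -0.05 -0.03] turn deg [-0.04 -0.03 -0.03]
```

>>> step_arm([
  [[0,0,0.08],[0,0,0],20],
  [[0,0,0.1],[0,0,0],30],
  [[0,0,0.1],[0,0,0],40],
  [[0,0,0.1],[0,0,0],50],
  [[0,0,-1.5],[0,0,0],50],
  [[0,0,-4.5],[0,0,0],50],
  [[0,0,-9],[0,0,0],50],
  [[0,0,-14],[0,0,0],50],
], squeeze=20)

```text
time_s: 11.48
eef_pos: [550.2, -23.7, 187.7]
ee_rot: [0.012, 0.681, 0.732, -0.012]
force: [0.9, 0.2, -0.4]
grip_width: 0.5
grip_force: 0.0
```

```bash
python3 - <<'E'
from h import *
t=cap("top");s=cap("side")
print(ray(t,345,133,100).round(0))
go([621.5,-289,150],Rd(-.05))
crop(t,372,165,422,195,8,"shim.png")
im=np.zeros((600,800,3),np.uint8)
im[:240,:400]=cv2.resize(t["img"][165:195,372:422],(400,240),interpolation=2)
im[250:570,:400]=cv2.resize(s["img"][250:300,370:432],(400,320),interpolation=2)
im[:560,410:]=cv2.resize(s["img"][140:252,280:358],(390,560),interpolation=2)
cv2.imwrite("pics/g5.png",im[:,:,::-1])
E
```

```text
[740. -98. 100.]
t 11.575 pos [552.6 -24.2 191.9] F [ 0.4  0.1 -1.4] tq [ 0.05 -0.01 -0.01] w 0.495 gf 0.0
shift cm [-26.73   4.94   5.26] turn deg [0.55 2.19 1.22]
```

View pics/g5.png

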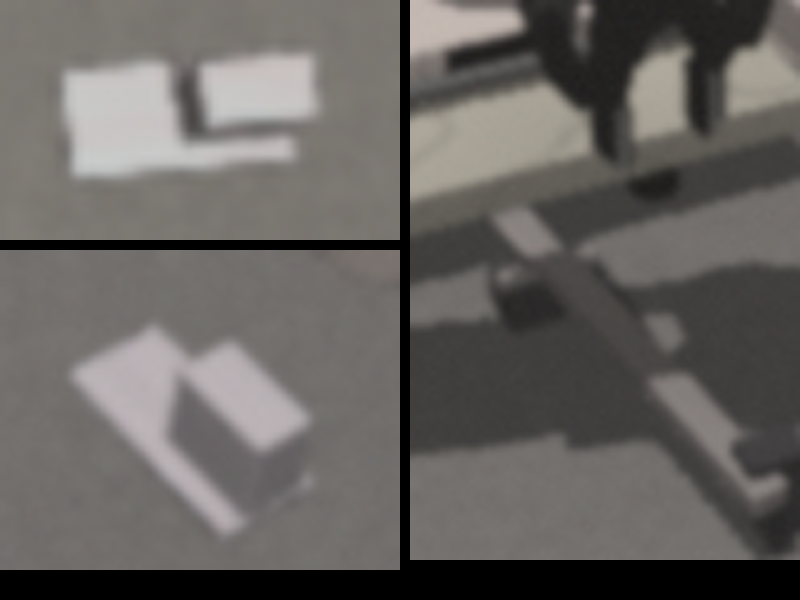

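The last picture shows the bar held under the lip and the slab raised, with the front foot off the bench at crop (655,183). In the top crop the shim's block top has its front-face middle at (204,97) and rear middle at (315,85), and the plate's free end is at (70,123).

```bash
python3 - <<'E'
from h import *
t=cap("top");s=cap("side")
U=lambda x,y,z:ray(t,372+(x-4)/8,165+(y-4)/8,z).round(1)
V=lambda x,y,z:ray(s,370+(x-3)/6.45,250+(y-253)/6.4,z).round(1)
print("block front,rear",U(204,97,50),U(315.5,85,50),"plate",U(65,70,6),U(75,177,6),"plate rear-left",U(296,160,6))
print("side block TL,TR,BL?,",V(183,377,50),V(235,342,50),V(262,448,50),V(312,415,50),"plate",V(72,373,6),V(152,325,6),V(230,535,6))
# foot & front edge in side view, raised
W=lambda x,y,z:ray(s,280+(x-412.5)/5,140+(y-2.5)/5,z).round(1)
print("foot bottom mid",W(655,200,10))
print("edge pts z40 lower arris",W(415,232,40),W(790,128,40))
go([621,-288,150],Rd(-.07))
E
```

```text
block front,rear [ 618.5 -264.9   50. ] [ 623.9 -308.4   50. ] plate [ 637.3 -218.6    6. ] [ 593.6 -222.3    6. ] plate rear-left [ 601.9 -311.4    6. ]
side block TL,TR,BL?, [ 606.4 -271.2   50. ] [ 633.  -266.3   50. ] [ 612.8 -310.4   50. ] [ 637.6 -306.5   50. ] plate [ 594.7 -223.7    6. ] [ 635.9 -217.7    6. ] [ 604.6 -312.9    6. ]
foot bottom mid [641.4 143.4  10. ]
edge pts z40 lower arris [483.9 148.4  40. ] [732.3 135.6  40. ]
t 11.675 pos [550.7 -23.9 186.7] F [-1.6 -0.   0.3] tq [-0.03  0.03  0.  ] w 0.498 gf 0.0
shift cm [-26.7    5.13   4.63] turn deg [0.05 2.04 0.07]
```

```bash
python3 - <<'E'
from h import *
go([621.8,-287.5,90],Rd(-.105))
E
```

```text
t 11.675 pos [550.7 -23.9 186.7] F [-1.6 -0.   0.3] tq [-0.03  0.03  0.  ] w 0.498 gf 0.0
shift cm [-26.44   5.21  10.62] turn deg [ 0.01  2.04 -1.94]
```

>>> step_arm([
  [[-4,0.5,0],[0,1,-1],50],
  [[-9,1.5,1],[0,2,-2],50],
  [[-14,2.5,3],[0,2,-2],50],
  [[-19,3.5,6],[0,2,-2],50],
  [[-23.5,4.6,9],[0,2,-2],50],
  [[-26.4,5.2,10.6],[0,2,-2],50],
  [[-26.4,5.2,10.6],[0,2,-2],50],
  [[-26.4,5.2,10.6],[0,2,-2],50],
])

```text
time_s: 12.68
eef_pos: [621.0, -286.3, 88.3]
ee_rot: [-0.001, 0.669, 0.744, -0.001]
force: [0.1, 0.6, 0.7]
grip_width: 0.496
grip_force: 0.0
```

```bash
python3 - <<'E'
from h import *
go([621.8,-287.5,22],Rd(-.105))
E
```

```text
t 12.675 pos [ 621.  -286.3   88.3] F [0.1 0.6 0.7] tq [ 0.02  0.01 -0.  ] w 0.496 gf 0.0
shift cm [-0.14  0.08  6.63] turn deg [-0.15 -0.05  0.08]
```

>>> step_arm([
  [[-0.1,0.1,3],[0,0,0],50],
  [[-0.1,0.1,5.5],[0,0,0],50],
  [[-0.1,0.1,6.6],[0,0,0],50],
  [[-0.1,0.1,6.6],[0,0,0],40],
  [[-0.1,0.1,6.6],[0,0,0],30],
  [[-0.1,0.1,6.6],[0,0,0],15],
  [[-0.1,0.1,6.6],[0,0,0],15],
  [[-0.1,0.1,6.6],[0,0,0],15],
], squeeze=40)

```text
time_s: 13.68
eef_pos: [622.7, -288.1, 23.9]
ee_rot: [0.0, 0.669, 0.744, -0.001]
force: [-2.5, 2.7, 6.1]
grip_width: 0.297
grip_force: 40.5
```

```bash
python3 - <<'E'
from h import *
s,M=pose();z0=s["eef_pos"][2]
go([s["eef_pos"][0],s["eef_pos"][1],z0+60],Rd(-.105))
E
```

```text
t 13.675 pos [ 622.7 -288.1   23.9] F [-2.5  2.7  6.1] tq [0.28 0.17 0.01] w 0.297 gf 40.5
shift cm [-0.01 -0.   -6.  ] turn deg [-0.03  0.05  0.06]
```

>>> step_arm([
  [[0,0,-0.5],[0,0,0],15],
  [[0,0,-2],[0,0,0],15],
  [[0,0,-4],[0,0,0],15],
  [[0,0,-6.5],[0,0,0],15],
  [[0,0,-8.2],[0,0,0],15],
  [[0,0,-8.2],[0,0,0],15],
])

```text
time_s: 14.42
eef_pos: [622.9, -288.3, 106.4]
ee_rot: [0.001, 0.669, 0.744, -0.001]
force: [0.3, -0.3, -2.6]
grip_width: 0.294
grip_force: 39.5
```

```bash
python3 - <<'E'
from h import *
go([622,-60,106],Rd(0.054))
go([641.6,45,106],Rd(0.054))
E
```

```text
t 14.425 pos [ 622.9 -288.3  106.4] F [ 0.3 -0.3 -2.6] tq [-0.01 -0.01 -0.  ] w 0.294 gf 39.5
shift cm [22.71  2.32 -0.  ] turn deg [0.03 0.11 9.16]
t 14.425 pos [ 622.9 -288.3  106.4] F [ 0.3 -0.3 -2.6] tq [-0.01 -0.01 -0.  ] w 0.294 gf 39.5
shift cm [ 3.295e+01  5.380e+00 -2.000e-02] turn deg [0.03 0.11 9.16]
```

>>> step_arm([
  [[3,0.3,0],[0,0,1],15],
  [[8,0.8,0],[0,0,3],15],
  [[13,1.3,0],[0,0,5],15],
  [[18,1.8,0],[0,0,7],15],
  [[23,2.4,0],[0,0,9],15],
  [[28,3.9,0],[0,0,9.2],15],
  [[32,5.1,0],[0,0,9.2],15],
  [[33,5.4,0],[0,0,9.2],15],
])

```text
time_s: 15.42
eef_pos: [640.7, 48.4, 103.4]
ee_rot: [-0.001, 0.725, 0.689, -0.001]
force: [-0.9, -0.6, -2.5]
grip_width: 0.295
grip_force: 39.7
```

>>> step_arm([
  [[0,0,0],[0,0,0],15],
  [[0,0,0],[0,0,0],15],
])

```text
time_s: 15.68
eef_pos: [641.0, 44.6, 104.1]
ee_rot: [-0.001, 0.727, 0.687, -0.001]
force: [0.7, -0.8, -2.7]
grip_width: 0.295
grip_force: 39.7
```

```bash
python3 - <<'E'
from h import *
go([641.6,45,25],Rd(0.054))
E
```

```text
t 15.675 pos [641.   44.6 104.1] F [ 0.7 -0.8 -2.7] tq [ 0.03 -0.02 -0.02] w 0.295 gf 39.7
shift cm [0.05 0.08 7.91] turn deg [-0.15  0.03 -0.12]
```

>>> step_arm([
  [[0,0.1,2.5],[0,0,0],15],
  [[0.1,0.1,5],[0,0,0],15],
  [[0.1,0.1,7],[0,0,0],15],
  [[0.1,0.1,7.8],[0,0,0],15],
  [[0.1,0.1,8.0],[0,0,0],15],
  [[0.1,0.1,8.0],[0,0,0],15],
])

```text
time_s: 16.42
eef_pos: [642.5, 46.8, 25.2]
ee_rot: [-0.0, 0.726, 0.687, -0.0]
force: [0.0, 0.1, -1.8]
grip_width: 0.3
grip_force: 39.7
```

```bash
python3 - <<'E'
from h import *
go([645.2,113.5,24],Rd(0.054))
s=cap("side");t=cap("top")
S,M=pose()
for n,x,y,z in(("free L",67.5,-22,6),("free R",67.5,22,6)):
  p=S["eef_pos"]+M[:,0]*x+M[:,1]*y;p[2]=z;print(n,p.round(1),proj(s,p).round(1))
print("foot",proj(s,[647.6,156,10]).round(1))
im=cv2.resize(s["img"][140:220,290:390],(800,600),interpolation=2);cv2.imwrite("pics/g6.png",im[:,:,::-1])
E
```

```text
t 16.425 pos [642.5  46.8  25.2] F [ 0.   0.1 -1.8] tq [-0.05 -0.01  0.01] w 0.3 gf 39.7
shift cm [ 6.68 -0.09  0.11] turn deg [-0.04  0.02 -0.04]
free L [624.2 115.4   6. ] [327.8 187.2]
free R [668.1 113.    6. ] [340.7 183.5]
foot [328.4 176.7]
```

View pics/g6.png

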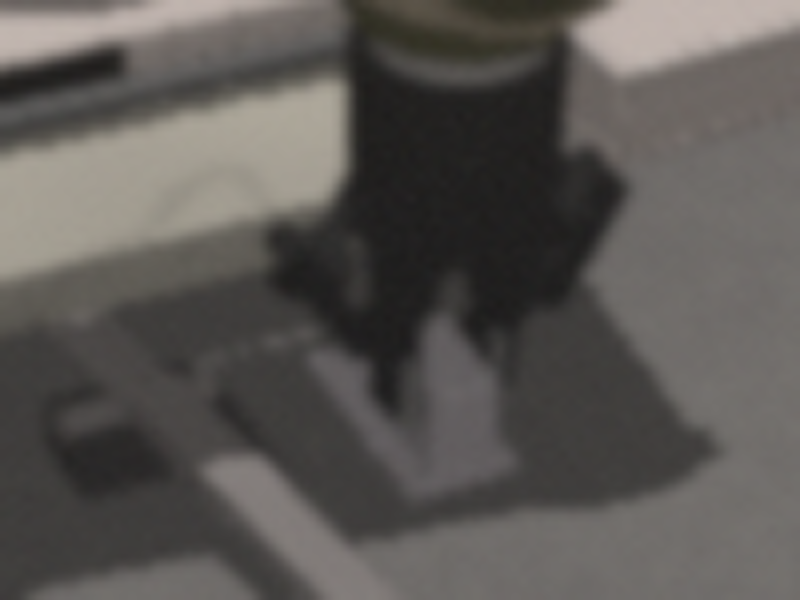

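The last picture shows the shim held in front of the foot, clear of the bar. The plate's left free corner is at px (328.5,187), against a predicted (327.8,187.2). I'm lowering it the last millimetre and sliding it in.

>>> step_arm([
  [[0,-0.05,0.12],[0,0,0],15],
  [[0.8,-0.1,0.12],[0,0,0],15],
  [[1.6,-0.1,0.12],[0,0,0],15],
  [[2.4,-0.1,0.12],[0,0,0],15],
  [[3.2,-0.1,0.12],[0,0,0],15],
  [[4.0,-0.1,0.12],[0,0,0],15],
  [[4.8,-0.1,0.12],[0,0,0],15],
  [[5.0,-0.1,0.12],[0,0,0],15],
])

```text
time_s: 17.52
eef_pos: [644.2, 97.4, 23.9]
ee_rot: [0.0, 0.726, 0.688, -0.001]
force: [-0.9, -5.2, 5.3]
grip_width: 0.294
grip_force: 40.7
```

>>> step_arm([
  [[0.2,0,0],[0,0,0],15],
  [[0.4,0,0],[0,0,0],15],
  [[0.6,0,0],[0,0,0],15],
  [[0.8,0,0],[0,0,0],15],
  [[1.0,0,0],[0,0,0],15],
  [[1.0,0,0],[0,0,0],15],
])

```text
time_s: 18.27
eef_pos: [644.8, 107.2, 23.9]
ee_rot: [-0.0, 0.726, 0.688, -0.0]
force: [-0.4, -2.3, 4.8]
grip_width: 0.297
grip_force: 40.6
```

```bash
python3 - <<'E'
from h import *
go([645.2,113.5,24],Rd(0.054))
E
```

```text
t 18.275 pos [644.8 107.2  23.9] F [-0.4 -2.3  4.8] tq [-0.45 -0.1  -0.02] w 0.297 gf 40.6
shift cm [ 0.63  0.01 -0.01] turn deg [-0.03  0.02 -0.02]
```

>>> step_arm([
  [[0.05,0,-0.05],[0,0,0],15],
  [[0.15,0,-0.05],[0,0,0],15],
  [[0.25,0,-0.05],[0,0,0],15],
  [[0.35,0,-0.05],[0,0,0],15],
  [[0.35,0,-0.05],[0,0,0],15],
])

```text
time_s: 18.9
eef_pos: [644.6, 110.4, 23.9]
ee_rot: [-0.001, 0.726, 0.688, -0.001]
force: [-0.7, -2.4, 5.0]
grip_width: 0.298
grip_force: 40.6
```

>>> step_arm([
  [[0.05,0,0],[0,0,0],15],
  [[0.1,0,0],[0,0,0],15],
  [[0.15,0,0],[0,0,0],15],
  [[0.2,0,0],[0,0,0],15],
  [[0.2,0,0],[0,0,0],15],
])

```text
time_s: 19.52
eef_pos: [644.7, 111.1, 23.9]
ee_rot: [-0.0, 0.726, 0.687, -0.002]
force: [-1.5, -9.0, 5.5]
grip_width: 0.293
grip_force: 40.7
```

>>> step_arm([
  [[-0.06,0,0],[0,0,0],15],
  [[-0.14,0,0],[0,0,0],15],
  [[-0.14,0,0],[0,0,0],30],
  [[-0.14,0,-0.05],[0,0,0],40],
  [[-0.14,0,-0.1],[0,0,0],48],
  [[-0.3,0,-0.6],[0,0,0],48],
  [[-0.6,0,-3],[0,0,0],48],
  [[-1.5,0,-8],[0,0,0],48],
], squeeze=20)

```text
time_s: 20.52
eef_pos: [642.8, 97.5, 102.9]
ee_rot: [-0.002, 0.726, 0.688, -0.002]
force: [0.4, -1.0, 0.0]
grip_width: 0.478
grip_force: 0.0
```

```bash
python3 - <<'E'
from h import *
p,Rt=barpose(85,0,-.07,.033);print(p.round(1));go(p+[0,0,70],Rt)
E
```

```text
[550.2 -27.8  44.5]
t 20.525 pos [642.8  97.5 102.9] F [ 0.4 -1.   0. ] tq [ 0.03 -0.01  0.02] w 0.478 gf 0.0
shift cm [-13.01  -8.57  -1.11] turn deg [-0.49 -1.9  -7.11]
```

>>> step_arm([
  [[-2,-0.8,-1],[0,0,-1],50],
  [[-5,-2.5,-1.1],[0,-0.5,-3],50],
  [[-9,-5,-1.1],[-0.3,-1,-5],50],
  [[-12,-7.5,-1.1],[-0.5,-1.9,-7.1],50],
  [[-13,-8.5,-1.1],[-0.5,-1.9,-7.1],50],
  [[-13,-8.5,-1.1],[-0.5,-1.9,-7.1],50],
])

```text
time_s: 21.28
eef_pos: [552.2, -27.9, 115.3]
ee_rot: [0.014, 0.683, 0.731, -0.009]
force: [0.1, 0.3, -0.2]
grip_width: 0.503
grip_force: 0.0
```

```bash
python3 - <<'E'
from h import *
p=np.array([550.8,-28.4,44.3]);_,Rt=barpose(85,0,-.07,.033);go(p,Rt)
s=cap("side")
# shim block top/plate: bright unlit? compare with initial image difference near expected
pts={"block top rear L":[633+2,88.5,50],"block top rear R":[659,87,50],"block top front L":[633,134,50],"block bottom rear":[646,88,6]}
for k,v in pts.items():print(k,proj(s,v).round(1))
g=s["img"][165:205,318:352].min(2);print("\n".join(" ".join(f"{v:3d}" for v in r[::2]) for r in g[::2]))
E
```

```text
t 21.275 pos [552.2 -27.9 115.3] F [ 0.1  0.3 -0.2] tq [0.02 0.01 0.03] w 0.503 gf 0.0
shift cm [ 0.19 -0.18  7.1 ] turn deg [ 0.3   0.02 -0.12]
block top rear L [335.4 179.9]
block top rear R [342.7 177.9]
block top front L [327.6 171.7]
block bottom rear [338.3 190.3]
 32  30  32  30  34  33  31  32  32  31  31  37  46  35  30  32  35
 34  32  31  31  31  31  31  32  30  30  34  38  39  33  38  34  36
 32  32  32  31  32  32  32  32  32  29  32  33  33  32  39  32  36
 33  31  32  28  31  29  31  36  34  31  30  32  31  31  33  31  41
 33  31  30  30  30  33  69 110  82  34  29  30  32  32  31  32  48
 33  31  28  30  31  57 120 169 144  55  29  33  32  31  34  37  56
 32  32  30  30  34  71 103 152 148  66  30  31  31  45  58  70  75
 30  30  28  32  40  79  94 107  98  39  31  32  42  77  95 103 105
 32  31  31  40  80  91  93  92  70  30  33  50  67 103 108 107 107
 30  31  31  61 137 135  99  91  66  31  33  60  71 104 108 108 107
 30  31  32  72 142 167 126  94  70  32  33  59  72 105 107 108 106
 30  28  39  75 115 158 158 113  78  33  33  59  80 111 108 107 108
 33  32  56  77 106 128 165 146  97  41  33  64  98 108 108 109 109
 35  34  64  75 105 106 137 156 126  73  43  77 105 104 109 108 109
 32  34  62  75 103 104 107 112 104 101  87  98 108 108 107 107 108
 41  32  61  76 106 107 107 106 107 107 103  97  97  96  92  99 100
 61  45  61  77 104 108 108 102  94  79  75  62  64  64  63  64  65
 69  65  57  63  76  79  80  68  63  61  60  60  61  60  59  60  62
 68  70  62  53  58  61  62  60  60  61  60  61  61  59  61  59  59
 69  69  68  62  55  58  60  60  61  60  61  60  61  61  61  61  59
```

>>> step_arm([
  [[0.1,-0.15,2.5],[0.2,0,0],50],
  [[0.15,-0.2,5],[0.3,0,0],50],
  [[0.2,-0.2,6.6],[0.3,0,0],50],
  [[0.2,-0.2,7.1],[0.3,0,0],50],
  [[0.2,-0.2,7.1],[0.3,0,0],38],
  [[0.2,-0.2,7.1],[0.3,0,0],28],
  [[0.2,-0.2,7.1],[0.3,0,0],10],
  [[0.2,-0.2,7.1],[0.3,0,0],10],
], squeeze=80)

```text
time_s: 22.32
eef_pos: [550.9, -28.4, 44.8]
ee_rot: [0.013, 0.682, 0.731, -0.011]
force: [-0.7, 0.2, 5.8]
grip_width: 0.228
grip_force: 78.4
```

>>> step_arm([
  [[0,0,0],[0,0,0],10],
  [[0,0,0],[0,0,0],10],
])

```text
time_s: 22.58
eef_pos: [550.9, -28.4, 44.8]
ee_rot: [0.013, 0.682, 0.731, -0.011]
force: [0.4, 1.1, 5.4]
grip_width: 0.224
grip_force: 78.4
```

```bash
python3 - <<'E'
from h import *
p=np.array([550.7,-28.4,42.0]);_,Rt=barpose(85,0,-.07,.0136);go(p,Rt)
E
```

```text
t 22.575 pos [550.9 -28.4  44.8] F [0.4 1.1 5.4] tq [ 0.12  0.12 -0.13] w 0.224 gf 78.4
shift cm [ 0.01 -0.02  0.28] turn deg [ 0.05  1.16 -0.06]
```

>>> step_arm([
  [[0,0,0.1],[0,0.3,0],10],
  [[0,0,0.2],[0,0.6,0],10],
  [[0,0,0.3],[0,0.9,0],10],
  [[0,0,0.35],[0,1.1,0],10],
  [[0,0,0.35],[0,1.1,0],10],
])

```text
time_s: 23.2
eef_pos: [551.0, -28.5, 41.8]
ee_rot: [0.006, 0.682, 0.731, -0.005]
force: [-2.5, 1.2, 11.0]
grip_width: 0.225
grip_force: 79.2
```

```bash
python3 - <<'E'
from h import *
S,M=pose();print("pitch",-M[2,0]);p,Rt=barpose(85,0,.03,.015);go(p,Rt)
E
```

```text
pitch 0.01477532451959538
t 23.2 pos [551.  -28.5  41.8] F [-2.5  1.2 11. ] tq [ 0.25  0.53 -0.11] w 0.225 gf 79.2
shift cm [ 0.12 -1.31 -0.05] turn deg [ 0.15 -0.02  5.66]
```

>>> step_arm([
  [[0,-0.2,0],[0,0,0.9],10],
  [[0,-0.4,0],[0,0,1.8],10],
  [[0,-0.6,0],[0,0,2.7],10],
  [[0,-0.8,0],[0,0,3.6],10],
  [[0,-1.0,0],[0,0,4.5],10],
  [[0,-1.2,0],[0,0,5.4],10],
  [[0,-1.25,0],[0,0,5.7],10],
  [[0,-1.25,0],[0,0,5.7],10],
])

```text
time_s: 24.2
eef_pos: [539.4, -29.1, 42.0]
ee_rot: [0.007, 0.717, 0.697, -0.003]
force: [1.6, 4.2, 8.8]
grip_width: 0.224
grip_force: 78.9
```

```bash
python3 - <<'E'
from h import *
for pi in(.05,.1,.15,.2,.25):
  p,Rt=barpose(85,0,.03,pi);go(p,Rt)
E
```

```text
t 24.2 pos [539.4 -29.1  42. ] F [1.6 4.2 8.8] tq [ 0.64 -0.38  0.46] w 0.224 gf 78.9
shift cm [ 0.11 -0.16 -0.47] turn deg [ 0.3  -2.02  0.03]
t 24.2 pos [539.4 -29.1  42. ] F [1.6 4.2 8.8] tq [ 0.64 -0.38  0.46] w 0.224 gf 78.9
shift cm [ 0.19 -0.16 -1.08] turn deg [ 0.3  -4.89  0.02]
t 24.2 pos [539.4 -29.1  42. ] F [1.6 4.2 8.8] tq [ 0.64 -0.38  0.46] w 0.224 gf 78.9
shift cm [ 0.29 -0.15 -1.7 ] turn deg [ 0.3  -7.75  0.01]
t 24.2 pos [539.4 -29.1  42. ] F [1.6 4.2 8.8] tq [ 0.64 -0.38  0.46] w 0.224 gf 78.9
shift cm [ 0.43 -0.15 -2.31] turn deg [ 3.000e-01 -1.062e+01  1.000e-02]
t 24.2 pos [539.4 -29.1  42. ] F [1.6 4.2 8.8] tq [ 0.64 -0.38  0.46] w 0.224 gf 78.9
shift cm [ 0.6  -0.15 -2.91] turn deg [  0.3  -13.48  -0.  ]
```

>>> step_arm([
  [[0.0,0,-0.2],[0,-0.8,0],10],
  [[0,0,-0.4],[0,-1.7,0],10],
  [[0.05,0,-0.6],[0,-2.6,0],10],
  [[0.05,0,-0.8],[0,-3.5,0],10],
  [[0.1,0,-1.0],[0,-4.4,0],10],
  [[0.1,0,-1.2],[0,-5.3,0],10],
  [[0.1,0,-1.4],[0,-6.2,0],10],
  [[0.15,0,-1.6],[0,-7.1,0],10],
])

```text
time_s: 25.2
eef_pos: [537.9, -27.4, 56.4]
ee_rot: [0.049, 0.716, 0.695, -0.05]
force: [1.3, 2.3, 3.5]
grip_width: 0.221
grip_force: 78.3
```

>>> step_arm([
  [[0.05,0,-0.2],[0,-0.9,0],10],
  [[0.05,0,-0.4],[0,-1.8,0],10],
  [[0.1,0,-0.6],[0,-2.7,0],10],
  [[0.1,0,-0.8],[0,-3.6,0],10],
  [[0.15,0,-1.0],[0,-4.5,0],10],
  [[0.15,0,-1.2],[0,-5.4,0],10],
  [[0.15,0,-1.2],[0,-5.4,0],10],
])

```text
time_s: 26.08
eef_pos: [538.0, -24.1, 68.0]
ee_rot: [0.081, 0.713, 0.692, -0.083]
force: [-0.5, 0.7, -2.1]
grip_width: 0.226
grip_force: 78.3
```

```bash
python3 - <<'E'
from h import *
S,M=pose();print("pitch",-M[2,0]);p,Rt=barpose(85,2,.03,.28);go(p,Rt)
p,Rt=barpose(125,3,.03,.28);go(p,Rt)
E
```

```text
pitch 0.2306162009210569
t 26.075 pos [538.  -24.1  68. ] F [-0.5  0.7 -2.1] tq [0.55 0.06 0.07] w 0.226 gf 78.3
shift cm [ 0.06 -0.01 -0.89] turn deg [ 0.04 -2.71  0.01]
t 26.075 pos [538.  -24.1  68. ] F [-0.5  0.7 -2.1] tq [0.55 0.06 0.07] w 0.226 gf 78.3
shift cm [-3.96 -0.01 -1.17] turn deg [ 0.04 -2.71  0.01]
```

>>> step_arm([
  [[0,0,-0.15],[0,-0.5,0],10],
  [[-0.2,0,-0.2],[0,-0.5,0],10],
  [[-1,0,-0.25],[0,-0.5,0],10],
  [[-2,0,-0.25],[0,-0.5,0],10],
  [[-3.2,0,-0.25],[0,-0.5,0],10],
  [[-4.8,0,-0.25],[0,-0.5,0],10],
  [[-6.5,0,-1],[0,-0.5,0],10],
  [[-8,0,-3],[0,-0.5,0],10],
])

```text
time_s: 27.08
eef_pos: [535.3, -96.8, 116.0]
ee_rot: [0.083, 0.713, 0.691, -0.087]
force: [0.5, -0.6, -4.7]
grip_width: 0.229
grip_force: 78.7
```

```bash
python3 - <<'E'
from h import *
go([430,-131,125],Rd(.015,0))
go([422.5,-131,8],Rd(.015,0))
E
```

```text
t 27.075 pos [535.3 -96.8 116. ] F [ 0.5 -0.6 -4.7] tq [ 0.2  -0.01  0.  ] w 0.229 gf 78.7
shift cm [ -3.86 -10.42   0.03] turn deg [-0.16 13.82 -0.91]
t 27.075 pos [535.3 -96.8 116. ] F [ 0.5 -0.6 -4.7] tq [ 0.2  -0.01  0.  ] w 0.229 gf 78.7
shift cm [ -1.08 -11.16  11.4 ] turn deg [-0.16 13.82 -0.91]
```

>>> step_arm([
  [[-0.5,-1.5,-0.5],[0,1.5,0],10],
  [[-1,-3.5,-0.8],[0,4,-0.2],10],
  [[-2,-6,-1],[0,7,-0.4],10],
  [[-3,-8.5,-1],[-0.1,10,-0.7],10],
  [[-3.8,-10.5,-0.5],[-0.2,13,-0.9],10],
  [[-3.8,-11.2,0],[-0.2,13.8,-0.9],10],
  [[-3.8,-11.2,0],[-0.2,13.8,-0.9],10],
])

```text
time_s: 27.95
eef_pos: [422.7, -129.2, 124.7]
ee_rot: [0.001, 0.712, 0.702, 0.0]
force: [0.2, -0.3, -4.9]
grip_width: 0.224
grip_force: 78.9
```

```bash
python3 - <<'E'
from h import *
go([422.5,-131,8.5],Rd(.015,0))
E
```

```text
t 27.95 pos [ 422.7 -129.2  124.7] F [ 0.2 -0.3 -4.9] tq [-0.07  0.04 -0.01] w 0.224 gf 78.9
shift cm [-0.17 -0.04 11.62] turn deg [ 0.13  0.06 -0.01]
```

>>> step_arm([
  [[0,0,3],[0,0,0],10],
  [[0,0,6.5],[0,0,0],10],
  [[0,0,9.5],[0,0,0],10],
  [[0,0,11],[0,0,0],10],
  [[0,0,11.4],[0,0,0],10],
  [[0,0,11.65],[0,0,0],10],
  [[0,0,11.75],[0,0,0],10],
  [[0,0,11.75],[0,0,0],10],
])

```text
time_s: 28.95
eef_pos: [423.7, -128.9, 8.3]
ee_rot: [0.002, 0.712, 0.702, 0.001]
force: [-0.8, 3.2, 5.0]
grip_width: 0.224
grip_force: 80.0
```

>>> step_arm([
  [[0,0,0],[0,0,0],18],
  [[0,0,0],[0,0,0],30],
  [[0,0,0],[0,0,0],45],
  [[0,0,-0.5],[0,0,0],60],
  [[0,0,-3],[0,0,0],60],
  [[0,0,-8],[0,0,0],60],
  [[0,0,-14],[0,0,0],60],
  [[-2,-2,-20],[0,0,0],60],
], squeeze=20)

```text
time_s: 29.95
eef_pos: [403.5, -147.0, 206.1]
ee_rot: [0.002, 0.711, 0.703, 0.001]
force: [0.9, -0.5, -0.8]
grip_width: 0.601
grip_force: 0.0
```

>>> step_arm([
  [[-5,-2,0],[0,0,0],60],
  [[-10,-2,0],[0,0,0],60],
  [[-15,-2,0],[0,0,0],60],
  [[-18,-2,0],[0,0,0],60],
  [[-18,-2,0],[0,0,0],60],
])

```text
time_s: 30.58
eef_pos: [380.5, -328.4, 203.6]
ee_rot: [0.001, 0.713, 0.701, 0.001]
force: [0.1, 1.6, 0.0]
grip_width: 0.599
grip_force: 0.0
```

```bash
python3 - <<'E'
from h import *
t=cap("top");s=cap("side");S,M=pose();print(S["time_s"],S["eef_pos"].round(0),S["force"].round(1))
cv2.imwrite("pics/tf.png",t["img"][:,:,::-1]);cv2.imwrite("pics/sf.png",s["img"][:,:,::-1])
a=cv2.imread("pics/top0.png")[:,:,::-1]
# slab mask (cream) corners before/after
for n,im in(("0",a),("f",t["img"])):
    m=((im[...,0].astype(int)-im[...,2]>18)&(im[...,0]>150)).astype(np.uint8)
    m[:,:185]=0;m[:,280:]=0;m[:125]=0;m[232:]=0
    k=max(cv2.findContours(cv2.morphologyEx(m,3,np.ones((7,7))),0,1)[0],key=cv2.contourArea);r=cv2.minAreaRect(k);print("slab",n,np.round(r[0],1),np.round(r[1],1),round(r[2],2))
# bright shim in top near slab edge, and bar
for n,roi in(("shim",(262,150,300,185)),("bar",(285,225,395,252))):
    x0,y0,x1,y1=roi;g=t["img"][y0:y1,x0:x1];m=((g.min(2)>138)&(g.max(2).astype(int)-g.min(2)<16)).astype(np.uint8)
    ys,xs=np.nonzero(m);
    if len(xs):
        print(n,len(xs),"u",xs.min()+x0,xs.max()+x0,"v",ys.min()+y0,ys.max()+y0)
for p in([644,133.6,50],[641.6,88.6,50],[644-1.2,111,50]):print("exp block",proj(t,p).round(1))
for x in(645,625):
  for y in(134,89):print(x,y,"side plate",proj(s,[x,y,6]).round(1))
print(t["img"][160:182,264:290].min(2))
E
```

```text
30.675 [ 381. -327.  204.] [1.  0.1 0.3]
slab 0 [230.9 179.6] [71.9 96.3] 5.08
slab f [230.7 179.3] [71.8 97. ] 4.84
shim 172 u 269 284 v 162 176
bar 273 u 303 351 v 235 242
exp block [269.  166.7]
exp block [283.5 167.6]
exp block [276.3 167.2]
645 134 side plate [330.9 181.9]
645 89 side plate [337.9 190.2]
625 134 side plate [325.2 183.7]
625 89 side plate [332.1 192.2]
[[164 164 164 163 149 102  84 107 117 119 118 117 115 116 117 118 118 118
  119 119 121 120 120 119 119 121]
 [164 164 164 162 145 101  88 111 120 121 119 118 118 117 120 119 118 120
  120 118 118 119 119 119 118 118]
 [165 164 164 161 142 108 119 140 144 146 141 133 129 129 129 126 122 121
  122 121 120 119 119 120 119 117]
 [165 164 164 159 138 128 167 185 187 187 180 168 160 158 160 153 146 143
  143 143 139 124 119 119 118 118]
 [165 164 164 158 132 137 181 197 198 198 196 191 189 189 190 187 186 185
  184 176 165 131 118 119 119 119]
 [165 164 164 155 130 146 186 199 201 200 200 199 199 199 199 198 198 198
  192 169 149 125 118 121 121 120]
 [165 164 164 154 129 154 191 201 203 203 202 202 202 202 202 201 201 
[... 974 characters left out ...]
99 195 193
  193 180 137 117 119 120 119 119]
 [163 163 156 126  89  95 125 137 147 157 166 170 175 183 185 185 184 183
  182 170 131 116 118 119 119 119]
 [163 163 154 117  81  82 105 116 121 126 131 134 135 136 135 135 133 131
  130 129 116 116 117 117 118 119]
 [163 163 153 111  77  82 107 116 118 118 119 120 119 116 114 114 114 113
  112 114 115 117 118 118 118 118]
 [164 163 153 109  74  82 109 118 120 119 118 118 118 116 115 115 114 114
  114 114 116 117 119 120 119 118]
 [163 164 152 107  73  82 109 119 120 118 117 116 117 117 116 115 115 114
  114 115 116 117 119 120 121 121]
 [163 163 150 103  74  90 111 118 118 117 117 116 118 116 116 115 115 115
  115 117 118 118 120 121 122 122]]
```

```bash
python3 -c "
from rig import ctrl
print(ctrl.finish_job())"
```

```text
the job is handed in; nothing more can be done
None
```

I handed the job in at about 31 s: the slab was levered up, held under the keeper, and let down onto the shim, which is in to the slab's edge; the bar is back on the bench, and the last pictures show the slab's position changed by less than a millimetre.

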